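# Make up the day and night medicine trays

### The arm

A 7-joint arm with a two-finger parallel gripper is mounted at the origin on the work surface. World frame = base frame: x ahead of the robot, y to its left, z up, the work surface at z = 0. Lengths are in m, angles in rad, forces in N, time in s.
With the tool pointing down it reaches from about 0.4 to 0.9 m from the base axis. Payload 5.5 kg.
Tool frame: the origin (TCP) lies midway between the tips of the shut fingers; the grasp point (between the pads) lies 19 mm behind it (manip.grip_depth is the distance from the TCP to the grasp point, in m); z points along the fingers, y is the line along which they close (so a half turn about z gives the same grasp; the last joint's range is limited). The gripper opens to 92 mm and grips with 3 to 60 N. Pads are 19 mm wide; open, the fingers measure 130 mm over their backs; the gripper's body (75 mm by 190 mm) begins 47 mm behind the grasp point.
Start: joints at [1.538, 0.501, -0.427, 1.55, 0.221, 1.138, -0.21], TCP at [0.19, -0.622, 0.227] pointing down, gripper open.
Joint ranges: [-2.88, 2.88], [-0.31, 2.03], [-1.54, 1.56], [0.2, 2.42], [-1.41, 4.55], [0.19, 2.02], [-2.57, 2.57]. Speed limits (rad/s): [2.57, 2.57, 3.14, 3.14, 3.14, 3.14, 3.14].

### API

Orientations are given as a unit quaternion [x, y, z, w].
In Python, from bench import manip, effector, viewer gives the robot as it stands. Calls block until the motion is done:
- manip.move_pose(position, orientation): joint-space move of the TCP to a pose.
- manip.servo_line(position, ori=None, vel=0.15): straight line of the TCP; ori=None keeps the orientation; vel is the mean speed in m/s.
- manip.movej(angles): joint-space move.
- effector.open_jaws() and effector.close(f_grip=None): open the fingers fully, or close them until they stop; f_grip is the grip in N (None keeps the last).
- manip.sleep(seconds).
- manip.solve_ik(position, orientation): joint angles nearest the present ones, or None.
- viewer.get_image(name): name is "side" or "top"; returns the picture (384x512x3 uint8, red, green, blue); there is no depth.
- viewer.get_calibration(name): a dict with "vfov" (degrees; the focal length in pixels is half the picture's height over the tangent of half this angle, whatever the lens; pixels are square), "cx", "cy" (the principal point, pixels), "eye" and "attitude" of the camera in the world. Camera axes: x right, y down, z forward; pixel columns grow to the right and rows downward; lengths in m; the calibration is good to about 2 mm. A picture is of the moment at which its call begins. get_calibration takes no time and is no camera call.
A pose or a line that the arm cannot do raises manip.PlanningError and nothing moves.
- manip.hand_in(): hands the job in; it is judged then, once.
Readings, each from a call of its own:
- manip.current_clock(): time.
- manip.current_q(): joint angles.
- manip.current_joint_velocities(): joint speeds.
- manip.current_tau(): joint torques, N m.
- manip.current_tool_pos(): TCP position.
- manip.current_tcp_rot(): TCP orientation.
- manip.current_force(): force on the tool from outside, world axes, zero at the start.
- manip.current_wrist_torque(): the same for the moment, N m.
- manip.current_finger_gap(): finger opening in m.
- manip.current_gripper_force(): force on a finger pad.
Only numpy, scipy, OpenCV 4.12 (cv2) and the standard library are available. Lean on these libraries where they do the work, as an engineer would, in place of code of your own. Each camera call takes 0.05 s, during which the arm holds its last target. There are 200 camera calls.

### The job

Make up two medicine trays from the stock on the table, everything right way up and centred on its marking: in the yellow day tray stand the white bottle with the red cap on the round grey mat and the yellow balm stick on the cork pad; in the blue night tray stand the amber bottle on the round grey mat, lay the small carton flat on the cork pad, and stand the blue ointment jar centred on top of the carton. Leave the pink stick, the water bottle and the bowl where they are, and let go of everything at the end.

Things in the scene. Friction and masses are not known exactly. Their poses are not given: they have to be found in the camera images.
- white_bottle: White pill bottle with a red cap, 44 mm diameter (cap 40 mm), 78 mm tall; stands upright, loose. Origin: centre of its underside, z up.
- amber_bottle: Amber-brown pill bottle with a white cap, 44 mm diameter (cap 40 mm), 74 mm tall; stands upright, loose. Origin: centre of its underside, z up.
- yellow_stick: Yellow balm stick with a paler yellow cap, a plain cylinder of 34 mm diameter, 90 mm tall; stands upright, loose. Origin: centre of its underside, z up.
- blue_jar: Dark blue squat ointment jar with a pale band, 54 mm diameter at its lid (body 52 mm), 42 mm tall; stands upright, loose. Origin: centre of its underside, z up.
- carton: White medicine carton with a green band round it, lying flat, loose: 50 mm (its x) by 74 mm (its y) by 26 mm high. Right way up as found. Origin: centre of its underside, z up.
- pink_stick: Pink stick with a darker pink cap, 34 mm diameter, 80 mm tall, standing among the stock; belongs to neither tray and stays where it is. Origin: centre of its underside.
- day_tray: Shallow yellow plastic tray, fixed to the table, 140 mm (its x) by 230 mm (its y), rim 14 mm high and 5 mm thick; the inner floor is 5 mm above the table. Origin: centre of its underside; at yaw 0 its axes are the world's. Two thin flat markings on the floor (no height to speak of): a round dark grey mat of 60 mm diameter centred at tray (x 0, y +52 mm), and a rectangular cork pad 60 mm (x) by 84 mm (y) centred at tray (x 0, y -52 mm).
- night_tray: Shallow blue plastic tray, fixed to the table, 140 mm (its x) by 230 mm (its y), rim 14 mm high and 5 mm thick; the inner floor is 5 mm above the table. Origin: centre of its underside; at yaw 0 its axes are the world's. Two thin flat markings on the floor (no height to speak of): a round dark grey mat of 60 mm diameter centred at tray (x 0, y +52 mm), and a rectangular cork pad 60 mm (x) by 84 mm (y) centred at tray (x 0, y -52 mm).
- water_bottle: Bystander: pale drinking bottle with a green cap, 66 mm diameter, 185 mm tall, standing to the robot's right. Origin: centre of its underside.
- bowl: Bystander: blue ceramic bowl, 130 mm diameter, 60 mm high, standing to the robot's left. Origin: centre of its underside.
Not all that is in view belongs to the job. Several things look just like the blue_jar: the one meant starts farthest to the robot's left. Of the things that look like the yellow_stick, take the one that is farthest to the robot's left at the start.

How it is judged:
At the end, for the whole second after the job is handed in: Four things on their markings, on the tray floor, within 15 mm along each tray axis; blue jar on the carton within 14 mm; all five upright within 0.12 rad, at rest, released; pink stick, water bottle and bowl within 30 mm of their starts (x of white_bottle in the frame of day_tray between -0.015 and 0.015 m and y of white_bottle in the frame of day_tray between 0.037 and 0.067 m and z of white_bottle in the frame of day_tray between 0.002 and 0.01 m and x of yellow_stick in the frame of day_tray between -0.015 and 0.015 m and y of yellow_stick in the frame of day_tray between -0.067 and -0.037 m and z of yellow_stick in the frame of day_tray between 0.002 and 0.01 m and x of amber_bottle in the frame of night_tray between -0.015 and 0.015 m and y of amber_bottle in the frame of night_tray between 0.037 and 0.067 m and z of amber_bottle in the frame of night_tray between 0.002 and 0.01 m and x of carton in the frame of night_tray between -0.015 and 0.015 m and y of carton in the frame of night_tray between -0.067 and -0.037 m and z of carton in the frame of night_tray between 0.002 and 0.01 m and horizontal distance between blue_jar and carton below 0.014 m and z of blue_jar in the frame of carton between 0.023 and 0.031 m and angle between each of white_bottle, yellow_stick, amber_bottle, carton, blue_jar's own z axis and vertical below 0.12 rad and linear speed of each of white_bottle, yellow_stick, amber_bottle, carton, blue_jar below 0.02 m/s and angular speed of each of white_bottle, yellow_stick, amber_bottle, carton, blue_jar below 0.3 rad/s and distance of each of pink_stick, water_bottle, bowl from where it was at the start of the episode below 0.03 m and angle between each of pink_stick, water_bottle, bowl's own z axis and vertical below 0.2 rad); the robot touches nothing.
It fails at once if the pink stick was moved or knocked over (distance of pink_stick from where it was at the start of the episode above 0.03 m or angle between pink_stick's own z axis and vertical above 0.4 rad).
It fails at once if the water bottle was moved or knocked over (distance of water_bottle from where it was at the start of the episode above 0.03 m or angle between water_bottle's own z axis and vertical above 0.4 rad).
It fails at once if the bowl was moved or knocked over (distance of bowl from where it was at the start of the episode above 0.03 m or angle between bowl's own z axis and vertical above 0.4 rad).
It also fails if it takes over 122 s, if anything falls off the work surface, if the arm or the gripper's body presses on something with over 40 N, if the wrist force passes 120 N, or if a joint passes its speed limit or range.

## Working session

There is one attempt and no reset: what is moved stays moved. The work goes in short steps, each a Python script; the robot and the scene stay as the last script left them, time stands still between calls to the robot, and variables do not carry over. Pictures are saved under pics/ and viewed, at most 14 in all, crops included, and the job is handed in when it is done.

```bash
mkdir -p pics
python3 - <<'E'
from bench import manip, effector, viewer
import cv2
for n in("top","side"):
    cv2.imwrite(f"pics/{n}0.png",cv2.resize(viewer.get_image(n)[:,:,::-1],(800,600),interpolation=cv2.INTER_CUBIC))
    print(viewer.get_calibration(n))
print(manip.current_clock(),manip.current_tcp_rot(),manip.grip_depth)
E
```

```text
{'vfov': 54.643628162443626, 'cx': 257.52410345009736, 'cy': 192.0607602638874, 'eye': array([3.68547346e-01, 7.61217605e-04, 1.22421997e+00]), 'attitude': array([-0.70182823,  0.71027721, -0.033826  ,  0.04241718])}
{'vfov': 52.638247122890775, 'cx': 254.80396536064887, 'cy': 193.84082516743078, 'eye': array([0.10097743, 0.77050828, 0.58302804]), 'attitude': array([-0.21261147,  0.85573537, -0.45883293,  0.10947911])}
0.1 [ 9.89080309e-01  1.47374983e-01 -8.84614681e-05 -8.65570628e-04] 0.0188
```

View pics/top0.png

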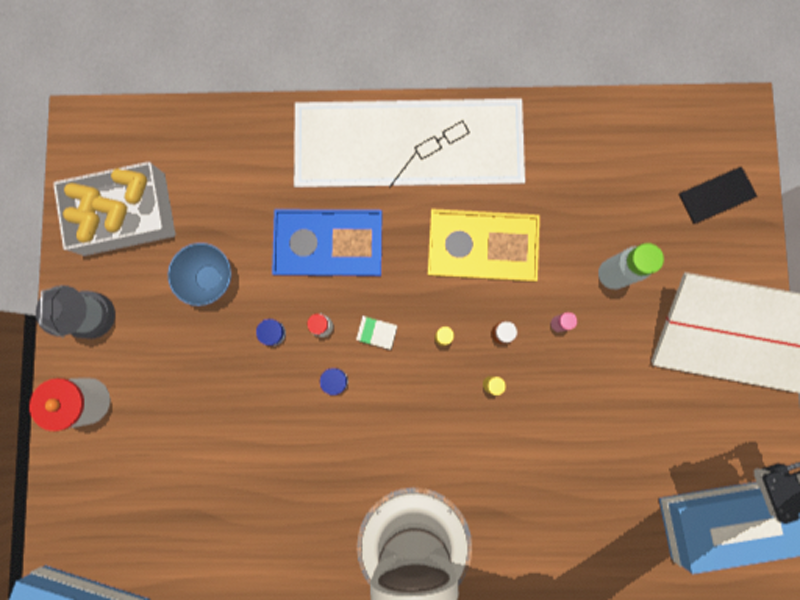

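View pics/side0.png

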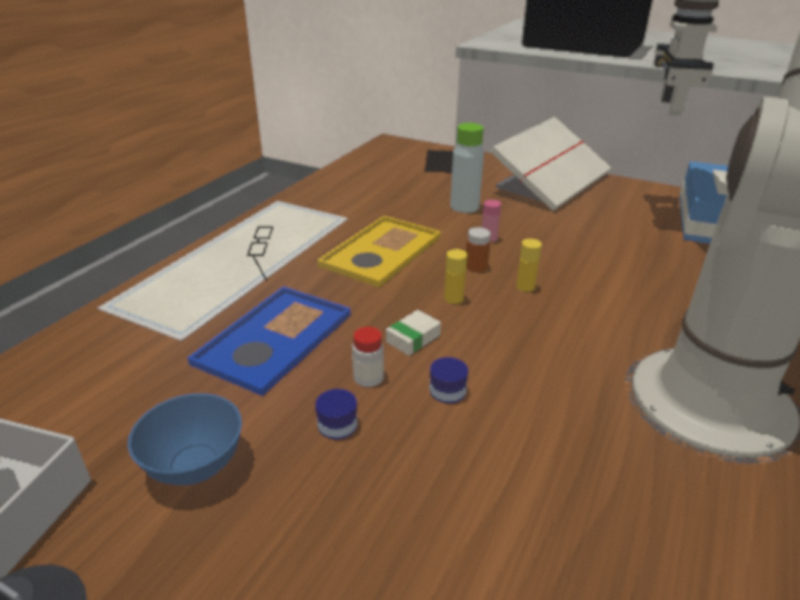

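The top view (800×600) shows the blue night tray at (328,243) and the yellow day tray at (484,245). The target jar is at (270,333), white bottle (319,325), carton (377,333), left yellow stick (445,336), amber bottle (506,332) and pink stick (566,321). I'll enlarge it to read exact positions.

```bash
cat > h.py <<'E'
import numpy as np, cv2
from scipy.spatial.transform import Rotation as R
from bench import manip, effector, viewer
def ray(name,u,v,z):
    c=viewer.get_calibration(name); f=192/np.tan(np.radians(c["vfov"]/2))
    d=R.from_quat(c["attitude"]).apply([(u-c["cx"])/f,(v-c["cy"])/f,1]); e=c["eye"]
    return (e+d*(z-e[2])/d[2])[:2]
def proj(name,p):
    c=viewer.get_calibration(name); f=192/np.tan(np.radians(c["vfov"]/2))
    q=R.from_quat(c["attitude"]).inv().apply(np.array(p)-c["eye"]); return q[0]/q[2]*f+c["cx"],q[1]/q[2]*f+c["cy"]
def crop(fn,x0,y0,x1,y1,s,name="top"):
    im=viewer.get_image(name)[y0:y1,x0:x1,::-1]
    cv2.imwrite(fn,cv2.resize(im,None,fx=s,fy=s,interpolation=cv2.INTER_CUBIC))
E
python3 - <<'E'
from h import *
crop("pics/c1.png",160,125,360,265,4)
E
```

```text
(no output)
```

View pics/c1.png

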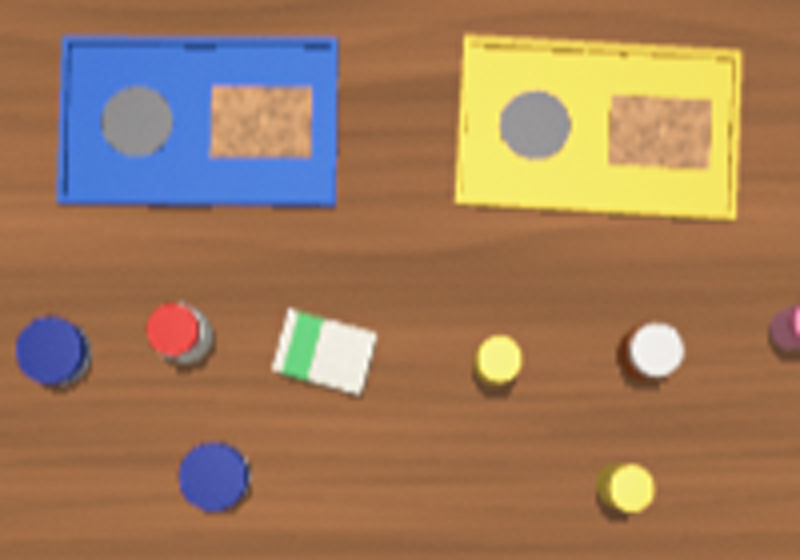

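In the crop (×4, offset 160,125) the top-face centres are: jar (51,350), red cap (173,330), left yellow stick (498,360), white cap of amber (656,350). The carton's corners are (290,308), (377,332), (361,395), (273,371). The night mat is at (137,121) with its cork at (262,121), and the day mat is at (535,125) with its cork at (660,131). Next I convert these and check them against the known sizes and the side view.

```bash
cat >> h.py <<'E'
def cp(u,v,z): return ray("top",(u+.5)/4-.5+160,(v+.5)/4-.5+125,z)
P=dict(jar=cp(51,350,.042),white=cp(173,330,.078),stick=cp(498,360,.09),amber=cp(656,350,.074),
 carton=cp(325,351.5,.026),nm=cp(137,121,.005),nc=cp(262,121,.005),dm=cp(535,125,.005),dc=cp(660,131,.005),
 pink=cp(808,322,.08),jar2=cp(214,477,.042),stick2=cp(631,488,.09))
C=[cp(*c,.026) for c in((290,308),(377,332),(361,395),(273,371))]
E
python3 - <<'E'
from h import *
np.set_printoptions(precision=4,suppress=True)
Z=dict(jar=.042,white=.078,stick=.09,amber=.074,carton=.026,pink=.08)
for k,p in P.items(): print(k,p,np.hypot(*p).round(3),np.array(proj("side",[*p,Z.get(k,.005)]))*800/512)
n=np.linalg.norm
print("pads",n(P['nm']-P['nc']),n(P['dm']-P['dc']),"carton",[n(C[i]-C[i-1]) for i in range(4)])
for a,b in(('nm','nc'),('dm','dc')): d=P[a]-P[b];print("yaw",np.degrees(np.arctan2(-d[0],d[1])))
for i,j in((0,1),(3,2),(0,3),(1,2)): d=C[i]-C[j];print("c",np.degrees(np.arctan2(d[1],d[0])))
print(R.from_quat(manip.current_tcp_rot()).as_matrix())
E
```

```text
jar [0.4357 0.2868] 0.522 [339.4205 399.8208]
white [0.448  0.1837] 0.484 [370.365  332.9561]
stick [ 0.4213 -0.0664] 0.426 [458.596  253.1775]
amber [ 0.4283 -0.1894] 0.468 [480.6221 231.3353]
carton [0.4328 0.0691] 0.438 [415.649  324.0246]
nm [0.6284 0.2263] 0.668 [254.5589 352.7287]
nc [0.627  0.1217] 0.639 [295.7634 318.1887]
dm [ 0.6204 -0.1059] 0.629 [368.2408 259.1263]
dc [ 0.6139 -0.2096] 0.649 [396.3771 237.8208]
pink [ 0.4481 -0.3056] 0.542 [492.7914 203.0136]
jar2 [0.3339 0.1564] 0.369 [450.3632 386.7894]
stick2 [ 0.3237 -0.1648] 0.363 [526.7358 283.6591]
pads 0.10461454596662834 0.10389786907701387 carton [np.float64(0.05261640097657004), np.float64(0.07309118296984542), np.float64(0.05228003830568742), np.float64(0.07354338998162999)]
yaw -0.8002572167251368
yaw -3.5960230809816873
c 73.87502676158358
c 74.14355254433256
c -15.327148606110931
c -14.827223965080238
[[ 0.9566  0.2915 -0.0004]
 [ 0.2915 -0.9566  0.0015]
 [ 0.0001 -0.0015 -1.    ]]
```

Sizes agree: the mats are 104–105 mm apart, the carton measures 52×73, and the side view matches to about 2 px. So I start with the stick, then the amber bottle.

```bash
cat >> h.py <<'E'
D=np.radians
def rot(deg): return (R.from_euler('z',deg,degrees=True)*R.from_euler('x',np.pi)).as_quat()
def goto(p,deg):
    """joint move; picks the half-turn nearer to the present joints; returns the quaternion"""
    q0=manip.current_q(); best=None
    for d in(deg,deg+180):
        q=manip.solve_ik(p,rot(d))
        if q is not None and (best is None or np.abs(np.array(q)-q0).max()<best[0]): best=(np.abs(np.array(q)-q0).max(),d)
    if best is None: raise SystemExit(f"no ik {p} {deg}")
    manip.move_pose(p,rot(best[1]))
ZT=.20
def pick(xy,deg,z,f=25,zt=ZT):
    goto([*xy,zt],deg); manip.servo_line([*xy,z]); effector.close(f); 
    g=manip.current_finger_gap(); print("gap",round(g,4),"F",manip.current_gripper_force(),"t",manip.current_clock())
    manip.servo_line([*xy,zt],vel=.2); print("after lift",round(manip.current_finger_gap(),4)); return g
def place(xy,deg,z,zt=ZT):
    goto([*xy,zt],deg); manip.servo_line([*xy,z+.03],vel=.2); manip.servo_line([*xy,z],vel=.05)
    print("Fz",manip.current_force().round(1)); effector.open_jaws(); manip.servo_line([*xy,zt],vel=.2)
    print("t",manip.current_clock())
E
python3 - <<'E'
from h import *
p=manip.current_tool_pos(); manip.servo_line([p[0],p[1],.3],vel=.25)
g=.0188
if abs(pick(P['stick'],0,.055-g)-.034)<.004:
    place(P['dc'],-3.6,.055-g+.006)
E
```

```text
gap 0.0334 F 24.999610483646393 t 4.9583
after lift 0.0333
Fz [ 0.3 -0.1 -0.4]
t 10.4083
```

Run:
```python
from h import *
g=.0188
if abs(pick(P['amber'],0,.045-g)-.044)<.005: place(P['nm'],-.8,.045-g+.006)
else: raise SystemExit
if abs(pick(P['white'],90,.038-g)-.044)<.005: place(P['dm'],86.4,.038-g+.006)
else: raise SystemExit
if abs(pick(P['carton'],75,.012,f=20)-.05)<.005: place(P['nc'],89.2,.018)
crop("pics/c2.png",160,125,360,265,4)
crop("pics/s2.png",100,100,360,280,3,"side")
```

```text
gap 0.0434 F 25.00010311603546 t 13.3083
after lift 0.0435
Fz [-0.3 -0.6 -1. ]
t 19.525
gap 0.0437 F 24.99997705221176 t 22.9
after lift 0.0438
Fz [ 0.4  0.4 -1.7]
t 28.8
gap 0.0494 F 19.948768615722656 t 31.9417
after lift 0.0499
Fz [-0.7 -0.  -0.6]
t 37.4083
```

View pics/c2.png

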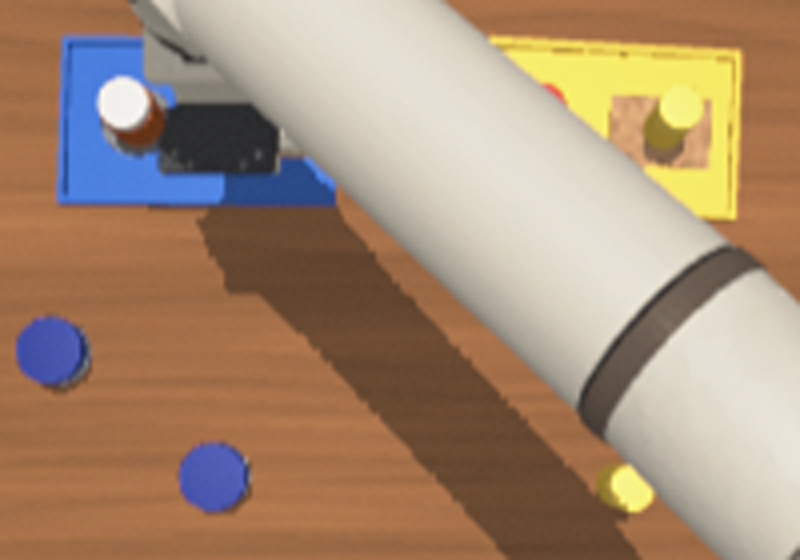

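View pics/s2.png

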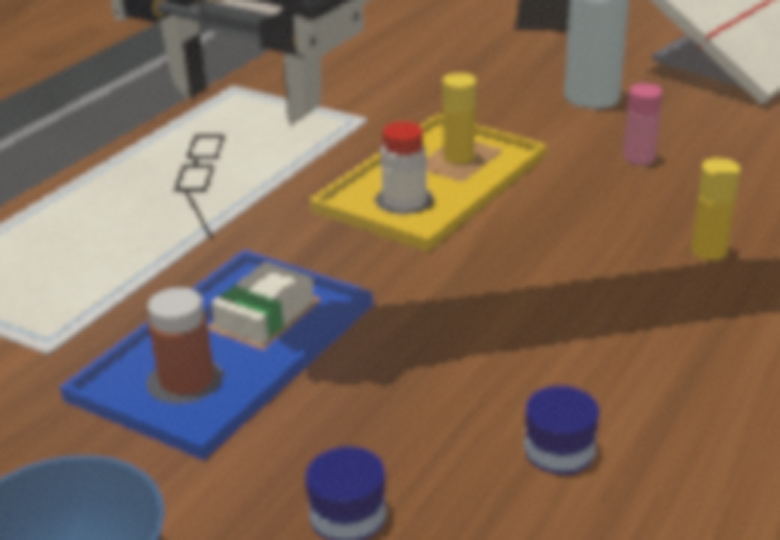

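The top crop has amber's cap at (124,103) and the stick's cap at (680,105). In the side crop, the white bottle, stick and amber bottle stand on their markings, and the carton lies on its cork at (263,300). Next I pick the jar and look at the carton before stacking.

Run:
```python
from h import *
print(pick(P['jar'],90,.028-.0188+.002))
crop("pics/c3.png",160,125,360,265,4)
```

```text
gap 0.0533 F 25.00019609928131 t 40.6
after lift 0.0532
0.05325427437227643
```

View pics/c3.png

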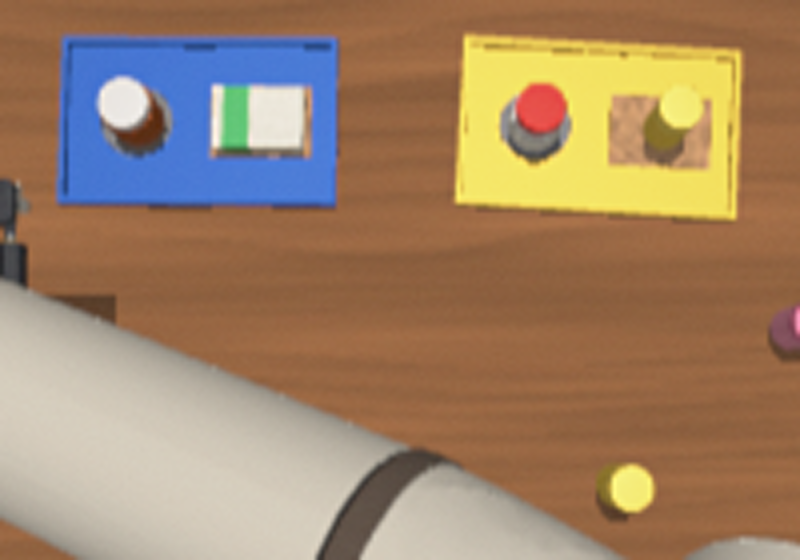

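The carton's top face spans about (212,86) to (305,152), centred at (259,118.5). The caps are at amber (124,103), red (541,108) and stick (680,105). All stand upright.

Run:
```python
from h import *
c=cp(259,118.5,.031)
print("mm off: carton",(c-P['nc'])*1e3,"amber",(cp(124,103,.079)-P['nm'])*1e3,"white",(cp(541,108,.083)-P['dm'])*1e3,"stick",(cp(680,105,.095)-P['dc'])*1e3)
if np.linalg.norm(c-P['nc'])<.01:
    place(c,89.2,.028-.0188+.002+.031+.001)
    goto([.42,0.30,.3],90)
    crop("pics/c4.png",160,125,360,265,4); crop("pics/s4.png",100,100,360,280,3,"side")
```

```text
mm off: carton [-3.39853547 -0.12713626] amber [-1.23545444 -3.33831207] white [-2.69366953  1.85761282] stick [ 2.04988867 -0.48666988]
Fz [-0.2  1.  -1. ]
t 45.9917
```

View pics/c4.png

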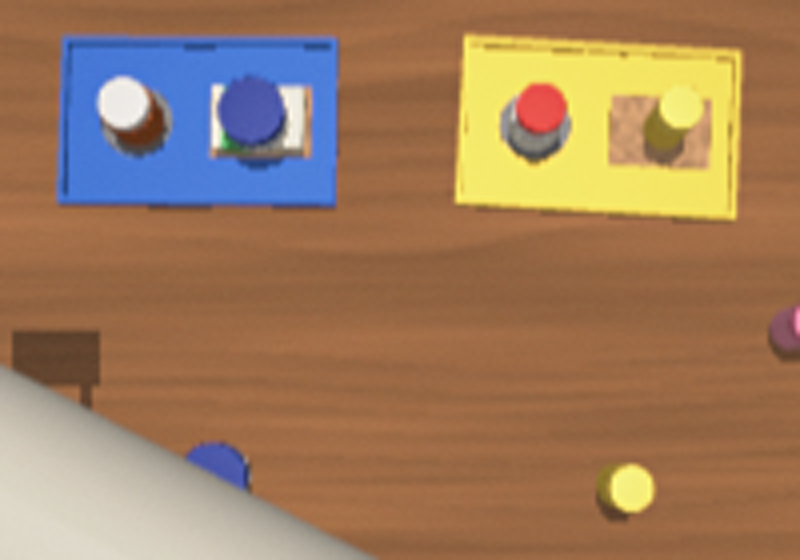

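View pics/s4.png

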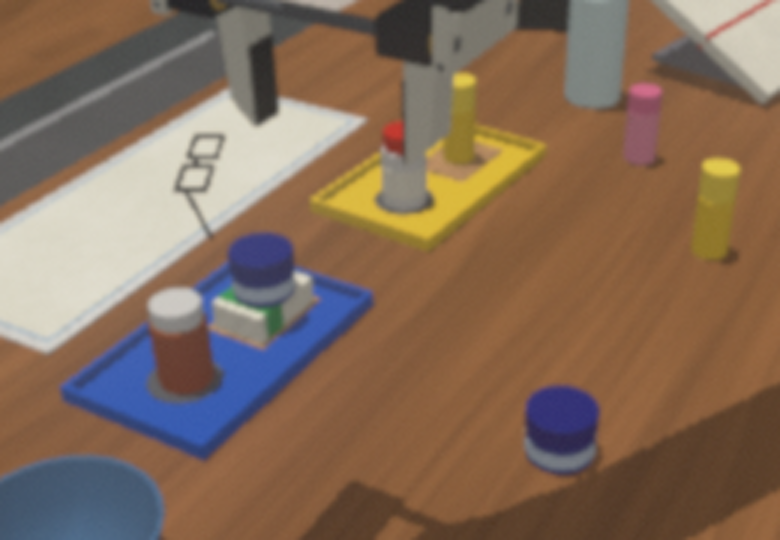

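The jar stands upright on the carton, with its lid at (252,110) in the top crop, and everything else is unchanged. I check its offset and hand in.

Run:
```python
from h import *
d=cp(252,110,.073)-cp(259,118.5,.031); print(d*1e3, manip.current_clock())
if np.linalg.norm(d)<.009: print(manip.hand_in())
```

```text
[-2.0766893   1.26805902] 47.2
the job is handed in; nothing more can be done
None
```

Both trays are made up and handed in at about 47 s: all five items stand upright and released, measured within about 4 mm of their markings with the jar about 2 mm off the carton's centre, and the pink stick, water bottle and bowl were left alone; the verdict wasn't reported back.

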